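# Lay an instrument cassette lid up on the steriliser carrier and bed it against its fence

## Robot

A 6-joint arm with a two-finger parallel gripper is mounted at the origin on a cart in front of the work surface, level with it; the furniture and walls round the work are solid. World frame = base frame: x ahead of the robot, y to its left, z up, the work surface at z = 0. Lengths are in m, angles in degrees, forces in N, time in s.
With the tool pointing down it reaches from about 0.25 to 0.725 m from the base axis. Payload 9.7 kg.
Tool frame: the origin (TCP) lies at the very end of the fingers, on their centre line; the grasp point (between the pads) lies 19 mm behind it; z points along the fingers, y is the line along which they close (so a half turn about z gives the same grasp; the last joint's range is limited). The gripper opens to 85 mm and grips with 20 to 120 N. Pads are 22 mm wide; open, the fingers measure 114 mm over their backs; the gripper's body (76 mm by 85 mm) begins 54 mm behind the grasp point. The pads swing forward as they close: fully open they stand 13 mm farther back than shut.
Start: joints at [68.239, 4.979, 10.078, 95.1, 0, 90], TCP at [0.204, 0.511, 0.231] pointing down, gripper open.
Joint ranges: [-179.16, 179.16], [-48.56, 103.87], [-65.8, 70.77], [-126.05, 130.52], [-82.76, 87.17], [-180, 180]. Speed limits (degrees/s): [127.2, 127.2, 147.25, 180, 180, 180].

## Interface

Orientations are given as [roll, pitch, yaw] about the fixed x, y, z axes, in that order (R = Rz(yaw) Ry(pitch) Rx(roll)).
In Python, from workcell import bot gives the robot as it stands.
- The arm moves only by the tool step_arm, never from a script. Its argument "targets" is a list of rows, each a list of 3 entries, a list of its own where there are three numbers: the opening, from 0 (shut) to 1 (fully open), then the shift along the world's x, y, z in mm, then the turn, a rotation vector about the world's x, y, z in rad. In form: [[grip, [tx, ty, tz], [wx, wy, wz]], ...]. A call has 1 to 8 rows; each row is the pose to reach, as a shift and turn from the pose commanded when the call began; what a row does not reach only later rows make up. A row lasts 1/10 s, in which the tool goes at most 50 mm and 8.59 degrees, less where a joint would pass 70% of its speed; a pose out of reach is approached as far as the arm can. A call with a gripper value outside its range is refused whole. The fingers move at their own pace and stop on an object; "force" is the grip in N (left out, the last holds). Time passes only in rows, so rows that repeat a pose let the fingers close. It gives the time, the measured TCP pose, the force, the opening and the grip force at its end, in the units of the state.
- bot.get_obs(): the state, without advancing time (a new reading comes with each control period).
- bot.camera(name): name is "scene" or "top"; returns (picture, depth): 384x512x3 uint8, red, green, blue; 384x512 float32, m along the optical axis (not along the pixel's ray), 0 where there is no reading.
- bot.camera_params(name): a dict with "K" (3x3 intrinsics, pixels), "R" (3x3) and "t" (3): a world point X has camera coordinates R X + t. Camera axes: x right, y down, z forward; pixel columns grow to the right and rows downward; lengths in m; the calibration is good to about 2 mm. A picture is of the moment at which its call begins. camera_params takes no time and is no camera call.
- bot.job_done(): hands the job in; it is judged then, once.
The state is a dict: "time": time; "q": joint angles; "qd": joint speeds; "joint_efforts": joint torques, N m; "ee_pos": TCP position; "tcp_rot": TCP orientation; "wrist_force": force on the tool from outside, world axes, zero at the start; "torque": the same for the moment, N m; "opening": finger opening in m; "grasp_force": force on a finger pad.
Only numpy, scipy, OpenCV 4.12 (cv2) and the standard library are available. Lean on these libraries where they do the work, as an engineer would, in place of code of your own. Each camera call takes 0.05 s, during which the arm holds its last target. There are 200 camera calls.

## Task

The steel instrument cassette stands on its long edge in the middle of the steriliser carrier. Push it over high on its side so that it falls flat with its lid up, then slide it along the carrier up to the buffer of the fence in front of it and keep it pressed there for about a second with a light push of around 9 N, so that it beds flush without straining the fence's clamp; feel for the contact. Do not pick the cassette up, do not shift the fence, leave the other things alone, and take your hand away at the end.

Things in the scene. Friction and masses are not known exactly. Their poses are not given: they have to be found in the camera images.
- cassette: shut steel instrument cassette, 71 x 180 x 28 mm, 0.3 to 0.6 kg. z points out of its slotted lid, y along its length, x to its hinge edge. Origin on the base face; lid face at z = 28 mm, hinge edge at x = +37, other long edge at x = -34, ends at y = +-90. It starts standing on the edge x = -34, x up, 71 mm tall, lid facing fence_b, base facing fence_a; lying right, z is up
- cassette_mid (a point): centre of the cassette, 14 mm from lid and base. While the cassette stands, pushes under about 35 mm above the carrier's floor slide it, pushes near its top tip it over; lying flat, it takes 1 to 4 N to slide
- cassette_hinge_edge (a point): middle of the cassette's hinge edge face (x = +37 mm, z = 13 mm in the cassette): up at the start, the face that meets fence_a's buffer at the end
- carrier: perforated steel carrier plate, 330 x 215 mm, fixed to the worktop at any yaw. Origin: centre of its underside; its floor is 4 mm above the worktop. x runs along the lane from fence_b to fence_a. Side rails along x, 14 mm high over the worktop, inner faces at y = +-95.5 mm, guide the cassette with 5 mm of play a side. Carrying loops at both ends reach x = +-181 mm, 15 mm high
- fence_a: stop across the carrier's +x end, on the side of the cassette's base: aluminium angle 186 mm wide, 24 high, its face at its own x = 0, 108 to 132 mm from the carrier's centre; origin at the foot of the face, x out of the lane. A dark 150 mm wide buffer bar stands 2 to 6 mm proud of the face (set by screws, not measured), rigid: 5 to 15 N of press is right, over 18 N strains the clamp
- fence_a_face (a point): centre of the aluminium face of fence_a, 12.5 mm above the carrier's floor, behind the buffer: the cassette is stopped 2 to 6 mm short of it, somewhere unknown
- fence_b: the same fence at the -x end, turned round (its x points to the carrier's -x), face 108 to 132 mm from the carrier's centre; not used, keep off
- swab_jar: round swab jar with a lid, 68 mm across, 75 mm tall, bystander; origin at the centre of its underside
- indicator_tape: roll of beige tape lying flat, 96 mm across, 25 mm high, bystander; origin at the centre of its underside
- timer: small white kitchen timer with a round dial on its front, 52 x 68 x 66 mm, bystander; origin at the centre of its underside

How it is judged:
By the outcome, as a careful person would: the job done as asked, in the order asked, and still so for the second after the job is handed in, with the robot touching nothing.
It also fails if it takes over 67 s, if anything falls off the work surface, if the arm or the gripper's body presses on something with over 40 N, if the wrist force passes 120 N, or if a joint passes its speed limit or range.

## Working session

There is one attempt and no reset: what is moved stays moved. The work goes in short steps, Python scripts to look and compute and a tool call to move; the robot and the scene stay as the last step left them, time stands still between calls to the robot, and variables do not carry over. Pictures are saved under pics/ and viewed, at most 10 in all, crops included, and the job is handed in when it is done.

Besides the shell and the picture viewer there is one more tool, called after "Emit:" as name([rows], argument=value, ...), one row to a line, values as JSON. step_arm: Moves the arm, as the interface text tells. Its arguments: {"type":"object","properties":{"targets":{"type":"array","items":{"type":"array"}},"force":{"type":"number"}},"required":["targets"]}

```bash
mkdir -p pics; ls
python3 - <<'E'
from workcell import bot
import cv2,numpy as np
o=bot.get_obs();print({k:np.round(v,3) for k,v in o.items()})
for n in("scene","top"):
    p,d=bot.camera(n);c=bot.camera_params(n);print(n,c)
    cv2.imwrite(f"pics/{n}0.png",p[:,:,::-1]);np.savez(f"{n}0.npz",p=p,d=d,**c)
E
```

```text
pics
{'time': np.float64(0.0), 'q': array([6.8239e+01, 5.0110e+00, 1.0034e+01, 9.5099e+01, 1.0000e-03,
       9.0001e+01]), 'qd': array([-0.047, -0.031,  0.103, -0.003, -0.094,  0.031]), 'joint_efforts': array([ 3.0000e-03, -5.2038e+01,  4.6481e+01,  1.6000e-02,  0.0000e+00,
        0.0000e+00]), 'ee_pos': array([0.204, 0.511, 0.231]), 'tcp_rot': array([-1.79924e+02, -1.00000e-03,  1.58238e+02]), 'wrist_force': array([ 0.089,  0.352, -0.263]), 'torque': array([0.004, 0.014, 0.032]), 'grasp_force': np.float64(0.0), 'opening': np.float64(0.085)}
scene {'K': array([[349.09298731,   0.        , 251.67587443],
       [  0.        , 349.09298731, 192.45405907],
       [  0.        ,   0.        ,   1.        ]]), 'R': array([[ 0.82867542, -0.55936505, -0.02019389],
       [-0.31556204, -0.4370854 , -0.84224518],
       [ 0.46229607,  0.7043203 , -0.53871631]]), 't': array([-0.52775781,  0.17177284,  1.01106178])}
top {'K': array([[442.87697713,   0.        , 252.23767485],
       [  0.        , 442.87697713, 191.97248987],
       [  0.        ,   0.        ,   1.        ]]), 'R': array([[ 0.00157969, -0.99999654, -0.00210474],
       [-0.97847305, -0.00111133, -0.20637163],
       [ 0.20636857,  0.00238544, -0.97847142]]), 't': array([-0.1232095 ,  0.55412705,  1.61230366])}
```

View pics/scene0.png

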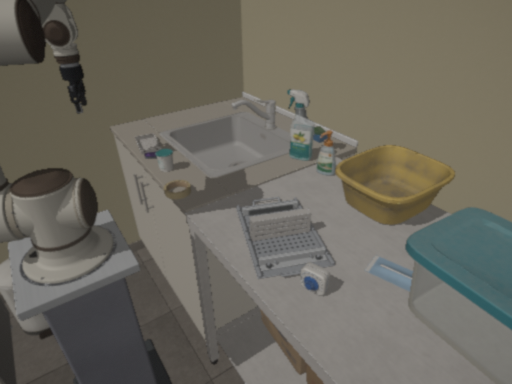

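View pics/top0.png

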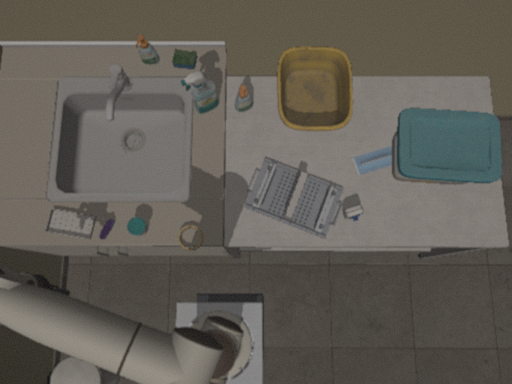

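The scene picture shows the carrier around (285,235), with the cassette standing in it at (280,222) and the timer at (315,280). In the top view the carrier is centred near (295,196), the cassette at about (297,200) and the timer at (354,212). I'll enlarge both.

Run:
```python
import cv2,numpy as np
t=cv2.imread("pics/top0.png")[150:245,235:375];s=cv2.imread("pics/scene0.png")[190:300,225:345]
t=cv2.resize(t,(780,529),interpolation=cv2.INTER_CUBIC)
s=cv2.resize(s,(640,587),interpolation=cv2.INTER_CUBIC)
for n,i in(("t",t),("s",s)):
    cv2.imwrite(f"pics/{n}c.png",np.clip(i*1.5,0,255).astype(np.uint8))
```

```text
(no output)
```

View pics/tc.png

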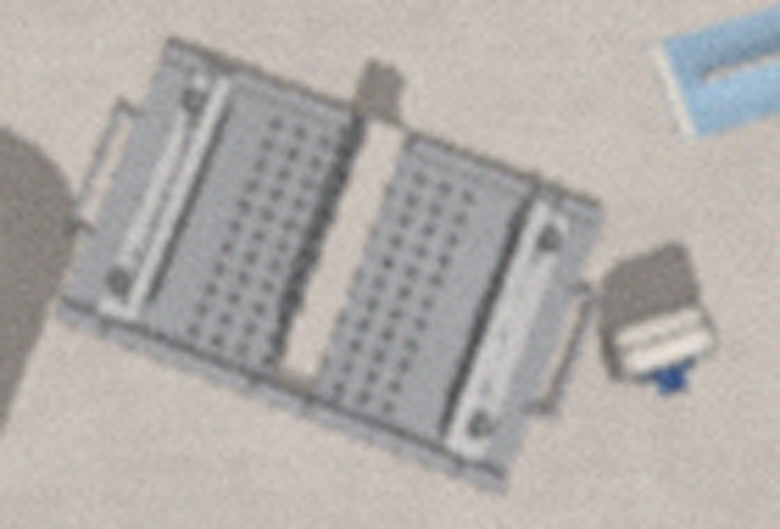

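View pics/sc.png

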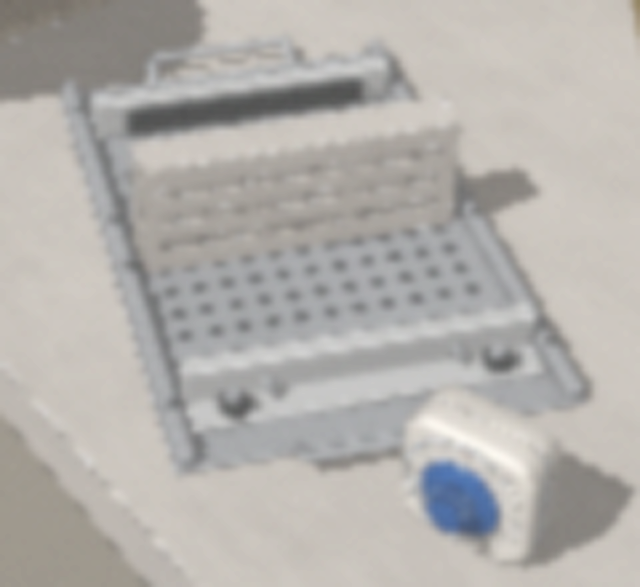

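The enlarged crops show the slotted lid facing the fence beside the timer, so that fence is fence_b. fence_a, with the dark buffer bar, is at the sink end. The cassette therefore has to be pushed from the timer side so that it tips toward the sink. Next I'll cast the crop pixels onto their planes.

```bash
cat > h.py <<'E'
import numpy as np,cv2
def ray(n,px,z,f="0"):
    c=np.load(f"{n}{f}.npz");R,t,K=c["R"],c["t"],c["K"]
    C=-R.T@t;P=[]
    for u,v in np.atleast_2d(px):
        d=R.T@np.linalg.inv(K)@[u,v,1];P.append(C+d*(z-C[2])/d[2])
    return np.array(P)
def top(px,z): return ray("top",np.array(px)/[780/140,529/95]+[235-.41,150-.41],z)
def sc(px,z): return ray("scene",np.array(px)/[640/120,587/110]+[225-.41,190-.41],z)
E
python3 - <<'E'
from h import *
np.set_printoptions(precision=4,suppress=True)
c=top([(170,38),(62,310),(503,490),(603,205)],.014);print("carrier",c[:,:2],np.linalg.norm(c-np.roll(c,-1,0),axis=1),c.mean(0))
k=top([(365,122),(407,133),(322,381),(280,369)],.075);print("cass",k[:,:2],np.linalg.norm(k-np.roll(k,-1,0),axis=1),k.mean(0))
a=top([(230,82),(142,316)],.028);print("fa top",a);b=top([(530,203),(446,450)],.028);print("fb",b)
ks=sc([(132,145),(458,103),(458,128),(134,167)],.075);print("cass scene",ks[:,:2])
print("timer",top([(660,340)],.066))
# cassette mask refine + depth
z=np.load("top0.npz");p=z["p"].astype(int);d=z["d"]
hsv=cv2.cvtColor(z["p"],cv2.COLOR_RGB2HSV)
print("rgb cass",p[195,299],"carrier",p[195,312],"dep",d[195,299],d[195,312])
K,R,t=z["K"],z["R"],z["t"];v,u=np.mgrid[150:245,235:375];D=d[150:245,235:375]
X=np.stack([(u-K[0,2])/K[0,0]*D,(v-K[1,2])/K[1,1]*D,D],-1)-t;W=X@R
m=((W[...,2]>.06)&(W[...,2]<.09)).astype(np.uint8);m[:,90:]=0
n,l,s,ce=cv2.connectedComponentsWithStats(m);i=1+s[1:,4].argmax();Q=W[l==i]
print("depth cass n",len(Q),Q.mean(0),cv2.minAreaRect((Q[:,:2]*1000).astype(np.float32)))
E
```

```text
carrier [[ 0.7067 -0.1728]
 [ 0.5112 -0.0973]
 [ 0.3872 -0.3978]
 [ 0.586  -0.4738]] [0.2095 0.325  0.2128 0.3243] [ 0.5478 -0.2854  0.014 ]
cass [[ 0.6297 -0.3027]
 [ 0.622  -0.3309]
 [ 0.4528 -0.2706]
 [ 0.4607 -0.2429]] [0.0292 0.1797 0.0288 0.1792] [ 0.5413 -0.2868  0.075 ]
fa top [[ 0.6706 -0.2141  0.028 ]
 [ 0.5046 -0.1524  0.028 ]]
fb [[ 0.5842 -0.4205  0.028 ]
 [ 0.4128 -0.3578  0.028 ]]
cass scene [[ 0.4636 -0.2473]
 [ 0.6332 -0.3205]
 [ 0.6173 -0.3381]
 [ 0.4536 -0.2643]]
timer [[ 0.482  -0.4973  0.066 ]]
rgb cass [129 124 123] carrier [106 107 110] dep 1.6442217 1.7217107
depth cass n 353 [ 0.5433 -0.2871  0.073 ] ((545.07568359375, -287.8856201171875), (27.756282806396484, 181.69467163085938), 68.8095932006836)
```

Emit:
step_arm([
  [1,[14,-38,0],[0,0,-0.066]],
  [1,[27,-75,0],[0,0,-0.132]],
  [1,[40,-110,0],[0,0,-0.198]],
  [1,[54,-146,0],[0,0,-0.264]],
  [1,[67,-182,0],[0,0,-0.33]],
  [1,[80,-218,0],[0,0,-0.396]],
  [1,[93,-252,0],[0,0,-0.462]],
  [1,[106,-286,0],[0,0,-0.526]],
])

```text
time: 0.9
ee_pos: [0.31, 0.2233, 0.2311]
tcp_rot: [-180.0, 0.0, 128.0]
wrist_force: [0.9, -0.8, -0.5]
opening: 0.0855
grasp_force: 0.0
```

Emit:
step_arm([
  [1,[14,-38,0],[0,0,-0.066]],
  [1,[27,-75,0],[0,0,-0.132]],
  [1,[40,-110,0],[0,0,-0.198]],
  [1,[54,-146,0],[0,0,-0.264]],
  [1,[67,-182,0],[0,0,-0.33]],
  [1,[80,-218,0],[0,0,-0.396]],
  [1,[93,-252,0],[0,0,-0.462]],
  [1,[106,-286,0],[0,0,-0.526]],
])

```text
time: 1.7
ee_pos: [0.416, -0.0629, 0.2311]
tcp_rot: [-180.0, -0.0, 97.8]
wrist_force: [0.7, 0.6, -0.3]
opening: 0.0853
grasp_force: 0.0
```

Emit:
step_arm([
  [1,[14,-38,0],[0,0,-0.066]],
  [1,[27,-75,0],[0,0,-0.132]],
  [1,[40,-110,0],[0,0,-0.198]],
  [1,[54,-146,0],[0,0,-0.264]],
  [1,[67,-182,0],[0,0,-0.33]],
  [1,[80,-218,0],[0,0,-0.396]],
  [1,[92,-250,0],[0,0,-0.462]],
  [1,[104,-282,0],[0,0,-0.525]],
])

```text
time: 2.5
ee_pos: [0.5201, -0.3447, 0.2307]
tcp_rot: [-180.0, -0.0, 67.7]
wrist_force: [0.0, 0.5, 0.8]
opening: 0.0854
grasp_force: 0.0
```

Emit:
step_arm([
  [1,[0,0,-40],[0,0,0]],
  [1,[0,0,-80],[0,0,0]],
  [1,[0,0,-120],[0,0,0]],
  [1,[0,0,-150],[0,0,0]],
  [1,[0,0,-170],[0,0,0]],
  [1,[0,0,-179],[0,0,0]],
  [1,[0,0,-179],[0,0,0]],
])

```text
time: 3.2
ee_pos: [0.5192, -0.3428, 0.051]
tcp_rot: [-179.9, -0.0, 67.9]
wrist_force: [-0.8, -0.1, -0.6]
opening: 0.0855
grasp_force: 0.0
```

Emit:
step_arm([
  [1,[2,5,0],[0,0,0]],
  [1,[4,9,0],[0,0,0]],
  [1,[6,14,0],[0,0,0]],
  [1,[8,19,0],[0,0,0]],
  [1,[9,23,0],[0,0,0]],
  [1,[10,25,0],[0,0,0]],
  [1,[11,28,0],[0,0,0]],
])

```text
time: 3.9
ee_pos: [0.531, -0.315, 0.0523]
tcp_rot: [180.0, 0.0, 67.9]
wrist_force: [-0.5, -0.4, 0.1]
opening: 0.0854
grasp_force: 0.0
```

Emit:
step_arm([
  [1,[1,2,0],[0,0,0]],
  [1,[2,4,0],[0,0,0]],
  [1,[2,6,0],[0,0,0]],
  [1,[3,8,0],[0,0,0]],
  [1,[4,10,0],[0,0,0]],
  [1,[5,12,0],[0,0,0]],
])

```text
time: 4.5
ee_pos: [0.536, -0.3031, 0.0523]
tcp_rot: [180.0, -0.0, 67.9]
wrist_force: [0.2, -0.7, 0.7]
opening: 0.0852
grasp_force: 0.3
```

Emit:
step_arm([
  [1,[1,2,0],[0,0,0]],
  [1,[2,4,0],[0,0,0]],
  [1,[2,6,0],[0,0,0]],
  [1,[3,8,0],[0,0,0]],
])

```text
time: 4.9
ee_pos: [0.5389, -0.295, 0.0523]
tcp_rot: [-180.0, -0.0, 67.9]
wrist_force: [-1.6, -0.2, 0.1]
opening: 0.0852
grasp_force: 0.2
```

Run:
```python
from workcell import bot
import cv2
p,d=bot.camera("scene");i=cv2.resize(p[170:300,215:355,::-1],(640,594),interpolation=cv2.INTER_CUBIC)
cv2.imwrite("pics/s2.png",cv2.convertScaleAbs(i,alpha=1.4))
```

```text
(no output)
```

View pics/s2.png

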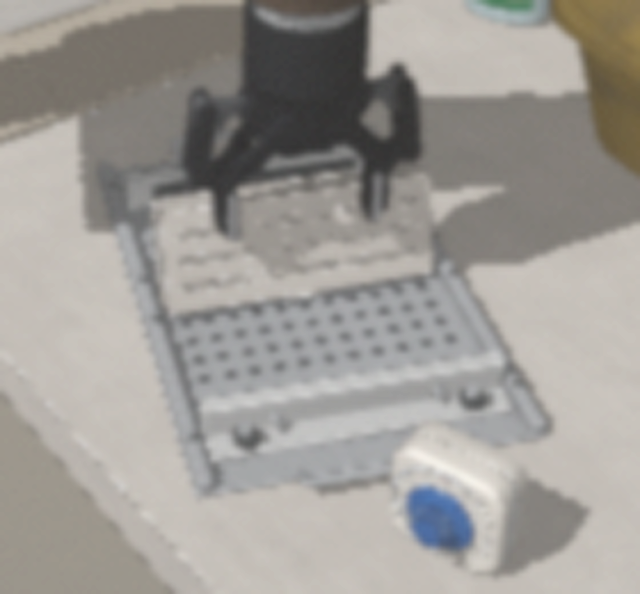

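The picture shows the cassette tilting toward fence_a, with both fingers on its lid at about (230,210) and (375,195). I'll keep pushing until it goes over.

Emit:
step_arm([
  [1,[1,2,0],[0,0,0]],
  [1,[2,4,0],[0,0,0]],
  [1,[2,6,0],[0,0,0]],
  [1,[3,8,0],[0,0,0]],
  [1,[4,10,0],[0,0,0]],
  [1,[5,12,0],[0,0,0]],
  [1,[5,12,0],[0,0,0]],
  [1,[5,12,0],[0,0,0]],
])

```text
time: 5.75
ee_pos: [0.5439, -0.2831, 0.0523]
tcp_rot: [-180.0, 0.0, 67.9]
wrist_force: [0.4, -0.9, -0.7]
opening: 0.0853
grasp_force: 0.0
```

Run:
```python
from workcell import bot
import cv2
p,d=bot.camera("scene");i=cv2.resize(p[170:300,215:355,::-1],(640,594),interpolation=cv2.INTER_CUBIC)
cv2.imwrite("pics/s3.png",cv2.convertScaleAbs(i,alpha=1.4))
```

```text
(no output)
```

View pics/s3.png

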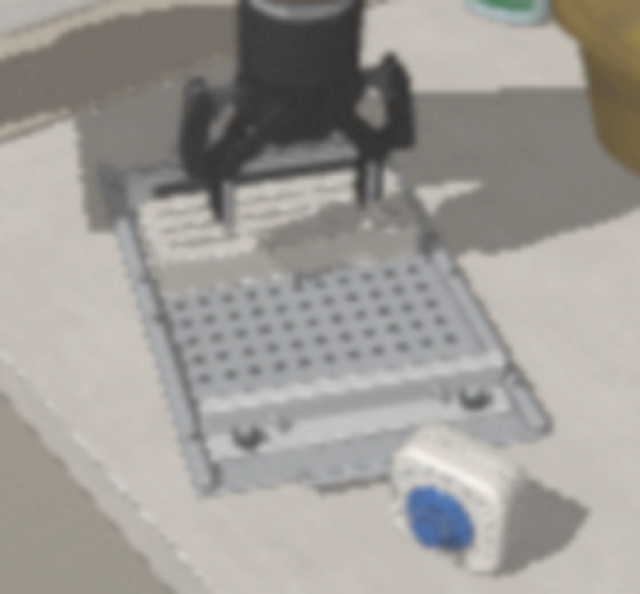

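The cassette is lying flat with its slotted lid up, and its rear edge runs through about (300,275). I'll back off, lower behind it, then approach.

Emit:
step_arm([
  [1,[-5,-12,0],[0,0,0]],
  [1,[-10,-24,0],[0,0,0]],
  [1,[-15,-36,0],[0,0,0]],
  [1,[-15,-36,-12],[0,0,0]],
  [1,[-15,-36,-24],[0,0,0]],
  [1,[-15,-36,-34],[0,0,0]],
  [1,[-15,-36,-40],[0,0,0]],
  [1,[-15,-36,-40],[0,0,0]],
])

```text
time: 6.6
ee_pos: [0.5283, -0.3184, 0.0107]
tcp_rot: [-179.9, -0.0, 67.9]
wrist_force: [-0.4, 0.1, 0.1]
opening: 0.0852
grasp_force: 0.0
```

Run:
```python
from workcell import bot
import numpy as np
np.set_printoptions(precision=4,suppress=True)
u=np.array([.376,.926]);C=np.array([.546,-.286])
for n in("scene",):
    p,D=bot.camera(n);c=bot.camera_params(n);K,R,t=c["K"],c["R"],c["t"];v,w=np.mgrid[0:384,0:512]
    W=(np.stack([(w-K[0,2])/K[0,0]*D,(v-K[1,2])/K[1,1]*D,D],-1)-t)@R
    s=(W[...,:2]-C)@u;y=(W[...,:2]-C)@[-.926,.376]
    for lo in(-80,-70,60,70):
        m=(abs(s)<.14)&(y*1000>lo)&(y*1000<lo+10)&(D>0)
        h=[(int(a*1000),round(float(np.median(W[...,2][m&(abs(s-a)<.003)])*1000),1)) for a in np.arange(-.02,.13,.006) if (m&(abs(s-a)<.003)).any()]
        print(lo,h)
print(bot.get_obs()["wrist_force"])
```

```text
-80 [(-20, 1.9), (-14, 2.1), (-8, 2.5), (-1, 2.9), (4, 2.5), (9, 1.7), (16, 7.3), (34, 32.4), (39, 33.0), (46, 31.0), (52, 30.7), (57, 31.5), (64, 31.0), (82, 5.7)]
-70 [(-20, 2.1), (-14, 2.8), (-8, 1.5), (34, 33.4), (39, 33.4), (52, 33.3)]
60 [(-20, -650.9), (-14, -324.4), (-8, 2.4), (-1, -325.6), (4, 1.8), (9, 7.7), (16, 10.9), (22, -652.1), (28, -653.3), (34, -652.8), (39, -648.2), (46, -651.9), (52, 31.7), (57, -649.9), (64, 3.1), (69, 30.4), (76, 21.8), (82, 3.0), (88, -650.5), (94, -653.6), (99, -652.0), (106, 17.1), (112, 23.2), (118, 24.9), (124, -654.3)]
70 [(-20, -324.2), (-14, 1.6), (-8, -324.5), (-1, 3.6), (4, -656.0), (9, 10.9), (16, 11.5), (22, 30.4), (28, -649.9), (34, -310.2), (39, 29.8), (46, -651.7), (52, 29.0), (57, 30.6), (64, -654.4), (69, 28.6), (76, -651.6), (82, 2.5), (88, -650.7), (94, -654.0), (99, -316.6), (106, 13.4), (112, 16.2), (118, -653.1), (124, -654.7)]
[-0.8012  0.8964  0.4735]
```

Cassette top is near 32 mm, with its rear edge at s≈+13, its front at ≈+83 and the fence at ≈+108. The gap to the fingers is about 38 mm.

Emit:
step_arm([
  [1,[2,5,0],[0,0,0]],
  [1,[4,10,0],[0,0,0]],
  [1,[6,15,0],[0,0,0]],
  [1,[8,20,0],[0,0,0]],
  [1,[10,24,0],[0,0,0]],
  [1,[11,28,0],[0,0,0]],
  [1,[12,30,0],[0,0,0]],
  [1,[13,32,0],[0,0,0]],
])

```text
time: 7.45
ee_pos: [0.542, -0.287, 0.0123]
tcp_rot: [-180.0, -0.0, 67.9]
wrist_force: [-1.1, -0.2, 0.0]
opening: 0.0854
grasp_force: 0.0
```

Emit:
step_arm([
  [1,[0.8,1.9,0],[0,0,0]],
  [1,[1.5,3.7,0],[0,0,0]],
  [1,[2.3,5.6,0],[0,0,0]],
  [1,[3,7.4,0],[0,0,0]],
  [1,[3.8,9.3,0],[0,0,0]],
])

```text
time: 7.95
ee_pos: [0.5457, -0.278, 0.0123]
tcp_rot: [180.0, 0.0, 67.9]
wrist_force: [-0.3, -2.4, 0.1]
opening: 0.0855
grasp_force: 1.3
```

Emit:
step_arm([
  [1,[0.8,1.9,0],[0,0,0]],
  [1,[1.5,3.7,0],[0,0,0]],
  [1,[2.3,5.6,0],[0,0,0]],
])

```text
time: 8.25
ee_pos: [0.548, -0.2722, 0.0123]
tcp_rot: [-180.0, 0.0, 67.9]
wrist_force: [-1.1, -2.9, -0.7]
opening: 0.0851
grasp_force: 1.3
```

Emit:
step_arm([
  [1,[0.4,0.9,0],[0,0,0]],
  [1,[0.8,1.9,0],[0,0,0]],
  [1,[1.1,2.8,0],[0,0,0]],
])

```text
time: 8.55
ee_pos: [0.5491, -0.2694, 0.0123]
tcp_rot: [-180.0, -0.0, 67.9]
wrist_force: [-0.9, -3.3, -0.6]
opening: 0.0855
grasp_force: 1.2
```

Emit:
step_arm([
  [1,[0.2,0.5,0],[0,0,0]],
  [1,[0.4,0.9,0],[0,0,0]],
  [1,[0.6,1.4,0],[0,0,0]],
])

```text
time: 8.85
ee_pos: [0.5497, -0.2681, 0.0123]
tcp_rot: [-180.0, -0.0, 67.9]
wrist_force: [-0.6, -1.9, -0.4]
opening: 0.0854
grasp_force: 1.2
```

Emit:
step_arm([
  [1,[0.2,0.5,0],[0,0,0]],
  [1,[0.4,0.9,0],[0,0,0]],
])

```text
time: 9.05
ee_pos: [0.5501, -0.2672, 0.0122]
tcp_rot: [-180.0, -0.0, 67.9]
wrist_force: [-1.1, -2.1, -1.1]
opening: 0.0849
grasp_force: 1.2
```

Emit:
step_arm([
  [1,[0.2,0.5,0],[0,0,0]],
  [1,[0.4,0.9,0],[0,0,0]],
])

```text
time: 9.25
ee_pos: [0.5505, -0.2662, 0.0123]
tcp_rot: [-180.0, -0.0, 67.9]
wrist_force: [-1.5, -1.7, -1.3]
opening: 0.0858
grasp_force: 1.2
```

Emit:
step_arm([
  [1,[0.2,0.5,0],[0,0,0]],
  [1,[0.4,0.9,0],[0,0,0]],
])

```text
time: 9.45
ee_pos: [0.5509, -0.2654, 0.0123]
tcp_rot: [-180.0, 0.0, 67.9]
wrist_force: [-1.0, -2.1, 0.2]
opening: 0.0855
grasp_force: 1.2
```

Emit:
step_arm([
  [1,[0.2,0.5,0],[0,0,0]],
  [1,[0.4,0.9,0],[0,0,0]],
])

```text
time: 9.65
ee_pos: [0.5513, -0.2644, 0.0123]
tcp_rot: [-180.0, -0.0, 67.9]
wrist_force: [-1.4, -1.8, -0.2]
opening: 0.0851
grasp_force: 1.2
```

Emit:
step_arm([
  [1,[0.2,0.5,0],[0,0,0]],
  [1,[0.4,0.9,0],[0,0,0]],
])

```text
time: 9.85
ee_pos: [0.5517, -0.2635, 0.0123]
tcp_rot: [-180.0, -0.0, 67.9]
wrist_force: [-1.2, -3.1, -0.6]
opening: 0.0854
grasp_force: 1.2
```

Emit:
step_arm([
  [1,[0.2,0.5,0],[0,0,0]],
  [1,[0.4,0.9,0],[0,0,0]],
])

```text
time: 10.05
ee_pos: [0.5521, -0.2628, 0.0123]
tcp_rot: [180.0, 0.0, 67.9]
wrist_force: [-1.8, -4.4, -0.9]
opening: 0.0853
grasp_force: 2.1
```

The force is rising, so this looks like first contact with the buffer. I'll go on in smaller steps.

Emit:
step_arm([
  [1,[0,0,0],[0,0,0]],
  [1,[0.1,0.2,0],[0,0,0]],
])

```text
time: 10.25
ee_pos: [0.5521, -0.2627, 0.0123]
tcp_rot: [180.0, 0.0, 67.9]
wrist_force: [-2.3, -3.9, -0.4]
opening: 0.0854
grasp_force: 2.4
```

Emit:
step_arm([
  [1,[0.1,0.3,0],[0,0,0]],
  [1,[0.1,0.3,0],[0,0,0]],
])

```text
time: 10.45
ee_pos: [0.5522, -0.2627, 0.0124]
tcp_rot: [180.0, 0.1, 67.9]
wrist_force: [-1.5, -5.5, -0.9]
opening: 0.0854
grasp_force: 2.9
```

Emit:
step_arm([
  [1,[0.2,0.4,0],[0,0,0]],
  [1,[0.2,0.4,0],[0,0,0]],
])

```text
time: 10.65
ee_pos: [0.5523, -0.2626, 0.0124]
tcp_rot: [180.0, 0.1, 67.9]
wrist_force: [-2.5, -7.3, -0.7]
opening: 0.0851
grasp_force: 3.8
```

Emit:
step_arm([
  [1,[0.1,0.3,0],[0,0,0]],
  [1,[0.1,0.3,0],[0,0,0]],
])

```text
time: 10.85
ee_pos: [0.5523, -0.2626, 0.0124]
tcp_rot: [180.0, 0.1, 67.9]
wrist_force: [-3.2, -9.0, -0.1]
opening: 0.0855
grasp_force: 4.5
```

That is 9.5 N and steady. I'll hold it for 1.2 s.

Emit:
step_arm([
  [1,[0,0,0],[0,0,0]],
  [1,[0,0,0],[0,0,0]],
  [1,[0,0,0],[0,0,0]],
  [1,[0,0,0],[0,0,0]],
  [1,[0,0,0],[0,0,0]],
  [1,[0,0,0],[0,0,0]],
])

```text
time: 11.45
ee_pos: [0.5523, -0.2625, 0.0124]
tcp_rot: [180.0, 0.1, 67.9]
wrist_force: [-4.1, -8.9, -1.7]
opening: 0.0855
grasp_force: 4.5
```

Emit:
step_arm([
  [1,[0,0,0],[0,0,0]],
  [1,[0,0,0],[0,0,0]],
  [1,[0,0,0],[0,0,0]],
  [1,[0,0,0],[0,0,0]],
  [1,[0,0,0],[0,0,0]],
])

```text
time: 11.95
ee_pos: [0.5523, -0.2626, 0.0124]
tcp_rot: [180.0, 0.1, 67.8]
wrist_force: [-3.4, -7.4, 0.3]
opening: 0.0851
grasp_force: 4.5
```

Emit:
step_arm([
  [1,[-1,-2,0],[0,0,0]],
  [1,[-4,-9,0],[0,0,0]],
  [1,[-9,-23,0],[0,0,0]],
  [1,[-15,-36,0],[0,0,0]],
  [1,[-15,-36,30],[0,0,0]],
  [1,[-15,-36,75],[0,0,0]],
  [1,[-15,-36,120],[0,0,0]],
  [1,[-15,-36,160],[0,0,0]],
])

```text
time: 12.75
ee_pos: [0.537, -0.2986, 0.1747]
tcp_rot: [179.9, -0.0, 67.8]
wrist_force: [0.6, -0.2, -0.3]
opening: 0.0854
grasp_force: 0.0
```

Emit:
step_arm([
  [1,[-30,20,30],[0,0,0]],
  [1,[-60,60,40],[0,0,0]],
  [1,[-80,100,40],[0,0,0]],
  [1,[-100,140,40],[0,0,0]],
  [1,[-110,180,40],[0,0,0]],
  [1,[-120,220,40],[0,0,0]],
  [1,[-130,260,40],[0,0,0]],
  [1,[-130,260,40],[0,0,0]],
])

```text
time: 13.55
ee_pos: [0.4066, -0.0349, 0.213]
tcp_rot: [180.0, -0.1, 68.1]
wrist_force: [0.4, -1.1, -0.3]
opening: 0.0858
grasp_force: 0.0
```

Run:
```python
from workcell import bot
import cv2,numpy as np
P=[]
for n,(a,b,c,e) in(("scene",(190,300,225,345)),("top",(150,245,235,355))):
    p,d=bot.camera(n);P.append(cv2.resize(p[a:b,c:e,::-1],(400,400),interpolation=cv2.INTER_CUBIC))
cv2.imwrite("pics/f.png",cv2.convertScaleAbs(np.hstack(P),alpha=1.4))
```

```text
(no output)
```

View pics/f.png

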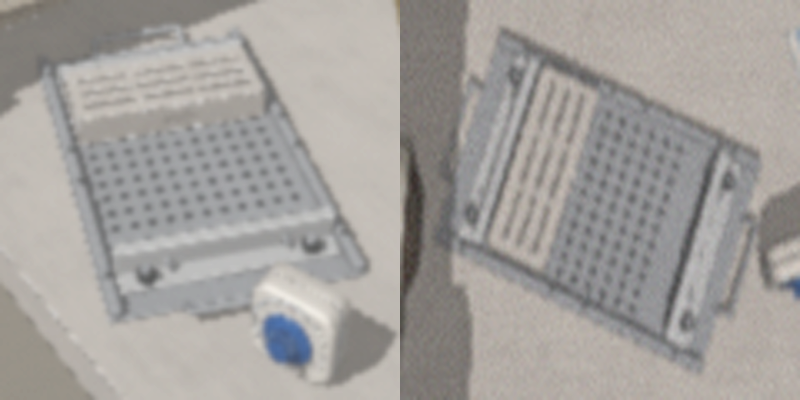

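The final view shows the cassette flat with its lid up and flush along fence_a, around (545,160) in the top half of the picture. The fences and the timer have not moved, and the hand is clear.

```bash
python3 -c "
from workcell import bot
print(bot.job_done())"
```

```text
the job is handed in; nothing more can be done
None
```

The cassette was tipped flat with its lid up, slid to fence_a's buffer and pressed there at about 9 N for just over a second; the hand was then withdrawn and the job handed in at about 14 s, with no verdict returned.

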